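# Stack the turned beakers, then break the curing pot's stuck lid free and hold it just open

### The job

Get the turned beakers ready for the curing pot: nest the two loose ones into the dark one on the cork mat, one inside the other, so that all three stand there as one straight stack. Then take the pot's lid by its grip bar, pull it free of its sticky rubber seal without snatching it away, and hold it level just above the pot, about 3 cm up, to vent it. Finish while still holding the lid there; leave everything else on the bench where it is.

Things in the scene. Friction and masses are not known exactly. Their poses are not given: they have to be found in the camera images.
- beaker_dark: Dark brown turned wooden beaker, a plain cone wider at the top: foot 34 mm across, rim 64 mm, 78 mm tall, wall 4 mm, solid floor 30 mm thick (nested in another, it stands 30 mm higher); about 90 g; origin: centre of the underside, z towards the mouth; it stands on the cork mat and stays there as the bottom of the stack
- beaker_pale: Pale turned wooden beaker, a plain cone wider at the top: foot 34 mm across, rim 64 mm, 78 mm tall, wall 4 mm, solid floor 30 mm thick (nested in another, it stands 30 mm higher); about 90 g; origin: centre of the underside, z towards the mouth; starts standing loose on the bench
- beaker_red: Reddish turned wooden beaker, a plain cone wider at the top: foot 34 mm across, rim 64 mm, 78 mm tall, wall 4 mm, solid floor 30 mm thick (nested in another, it stands 30 mm higher); about 90 g; origin: centre of the underside, z towards the mouth; starts standing loose on the bench
- mat: round cork mat fixed to the bench, 100 mm across, 4 mm thick; origin at the centre of its underside
- pot: green curing pot fixed to the bench, round, 150 mm across, 150 mm tall, wall 8 mm; origin at the centre of its underside, z up; its rim is at z = 150 mm
- lid: round grey metal lid pressed into the pot, loose: flange 156 mm across, 8 mm thick, resting on the rim; a plug with a rubber bead reaches 27 mm below it into the pot. On top, in the middle, an upright wooden grip bar 70 mm long (lid x), 20 mm thick (lid y), from 8 to 53 mm above the origin. Origin: centre of the flange's underside (150 mm above the pot's origin when shut), z up
- lid_grip (a point): middle of the grip bar, 32 mm above the lid's origin; axes as the lid's. The rubber seal holds the lid: a straight upward pull of some 12 to 17 N (3 to 4.5 N of lid weight included) breaks it within the first 10 mm of lift; then it lets go at once. Set back, the lid stays perched on the rubber until it is pressed home; from 20 mm of lift it hangs free of the pot
- wax_jar: small squat jar with a brass lid, 50 mm across, 45 mm tall; loose bystander, leave it alone; origin in or under its middle
- glue_bottle: white bottle with an orange cap, 36 mm across, 110 mm tall; loose bystander, leave it alone; origin in or under its middle
- sanding_block: cork sanding block 45 x 75 x 28 mm; loose bystander, leave it alone; origin in or under its middle
- gouge: turning gouge lying down, wooden handle and steel blade, 275 mm long, 26 mm thick; loose bystander, leave it alone; origin in or under its middle
- brush: hand brush lying down; loose bystander, leave it alone; origin in or under its middle
- chuck_ring: steel ring 52 mm across, 18 mm tall; loose bystander, leave it alone; origin in or under its middle
- spray_can: red spray can 56 mm across, 160 mm tall; loose bystander, leave it alone; origin in or under its middle
There are look-alikes about, which are no part of the job. What is shaped like the beaker_red but green or pink is not meant.

How it is judged:
On the way, in this order (a step that is already met when the one before it is completed fails the run):
1. the two loose beakers are nested in the dark one as one straight stack on the mat, let go, the lid still shut (((horizontal distance between beaker_pale and beaker_dark below 0.006 m and z of beaker_pale in the frame of beaker_dark between 0.026 and 0.035 m and horizontal distance between beaker_red and beaker_pale below 0.006 m and z of beaker_red in the frame of beaker_pale between 0.026 and 0.035 m) or (horizontal distance between beaker_red and beaker_dark below 0.006 m and z of beaker_red in the frame of beaker_dark between 0.026 and 0.035 m and horizontal distance between beaker_pale and beaker_red below 0.006 m and z of beaker_pale in the frame of beaker_red between 0.026 and 0.035 m)) and angle between each of beaker_dark, beaker_pale, beaker_red's own z axis and vertical below 0.08 rad and horizontal distance between beaker_dark and mat below 0.032 m and height (world z) of beaker_dark below 0.008 m and contact force between the fingers and beaker_dark below 0.2 N and contact force between the fingers and beaker_pale below 0.2 N and contact force between the fingers and beaker_red below 0.2 N and z of lid in the frame of pot below 0.155 m), for 0.2 s.
2. the lid is pulled free of its seal, held by the fingers (z of lid in the frame of pot above 0.165 m and contact force between the fingers and lid above 1 N), for 0.1 s.
At the end, for the whole second after the job is handed in: Three beakers in one upright stack on the mat (centres within 6 mm, each 26 to 35 mm above the one below, tilt under 0.08 rad), untouched; lid still, 18 to 50 mm above the rim, within 20 mm of the pot's axis, tilt under 0.15 rad, carried by the fingers alone (((horizontal distance between beaker_pale and beaker_dark below 0.006 m and z of beaker_pale in the frame of beaker_dark between 0.026 and 0.035 m and horizontal distance between beaker_red and beaker_pale below 0.006 m and z of beaker_red in the frame of beaker_pale between 0.026 and 0.035 m) or (horizontal distance between beaker_red and beaker_dark below 0.006 m and z of beaker_red in the frame of beaker_dark between 0.026 and 0.035 m and horizontal distance between beaker_pale and beaker_red below 0.006 m and z of beaker_pale in the frame of beaker_red between 0.026 and 0.035 m)) and angle between each of beaker_dark, beaker_pale, beaker_red's own z axis and vertical below 0.08 rad and horizontal distance between beaker_dark and mat below 0.032 m and height (world z) of beaker_dark below 0.008 m and contact force between each of the fingers, lid and beaker_dark below 0.2 N and contact force between each of the fingers, lid and beaker_pale below 0.2 N and contact force between each of the fingers, lid and beaker_red below 0.2 N and z of lid in the frame of pot between 0.168 and 0.2 m and horizontal distance between lid and pot below 0.02 m and angle between lid's own z axis and vertical below 0.15 rad and linear speed of lid below 0.03 m/s and contact force between the fingers and lid above 1 N and contact force between lid and pot below 0.2 N and contact force between lid and wax_jar below 0.2 N and contact force between lid and glue_bottle below 0.2 N and contact force between lid and sanding_block below 0.2 N and contact force between lid and gouge below 0.2 N and contact force between lid and brush below 0.2 N and contact force between lid and chuck_ring below 0.2 N and contact force between lid and spray_can below 0.2 N); the arm keeps its last pose, push and grip.
It fails at once if the lid snatched away: over 90 mm above the rim or 60 mm aside (z of lid in the frame of pot above 0.24 m or horizontal distance between lid and pot above 0.06 m).
It fails at once if a bystander moved more than 30 mm (distance of any of wax_jar, glue_bottle, sanding_block, gouge, brush, chuck_ring, spray_can from where it was at the start of the episode above 0.03 m).
It also fails if it takes over 58 s, if anything falls off the work surface, if the arm or the gripper's body presses on something with over 40 N, if the wrist force passes 120 N, or if a joint passes its speed limit or range.

### The arm

A 6-joint arm with a two-finger parallel gripper is mounted at the origin on the work surface. World frame = base frame: x ahead of the robot, y to its left, z up, the work surface at z = 0. Lengths are in m, angles in rad, forces in N, time in s.
With the tool pointing down it reaches from about 0.325 to 0.775 m from the base axis. Payload 5.5 kg.
Tool frame: the origin (TCP) lies midway between the tips of the shut fingers; the grasp point (between the pads) lies 19 mm behind it (pinch_z is the distance from the TCP to the grasp point, in m); z points along the fingers, y is the line along which they close (so a half turn about z gives the same grasp; the last joint's range is limited). The gripper opens to 85 mm and grips with 20 to 120 N. Pads are 22 mm wide; open, the fingers measure 114 mm over their backs; the gripper's body (76 mm by 85 mm) begins 54 mm behind the grasp point. The pads swing forward as they close: fully open they stand 13 mm farther back than shut.
Start: joints at [1.08, 0.091, 1.231, -0, 1.82, -0.057], TCP at [0.252, 0.544, 0.231] pointing down, gripper open.
Joint ranges: [-2.87, 2.87], [-0.86, 2.18], [0.17, 2.46], [-1.51, 4.65], [0.06, 2.69], [-2.65, 2.65]. Speed limits (rad/s): [2.57, 2.57, 3.01, 3.14, 3.14, 3.14].

### API

Orientations are given as a unit quaternion [w, x, y, z].
In Python, from station import state, snapshot, camera_info, finish_job, pinch_z gives the robot as it stands.
- The arm moves only by the tool jog_arm, never from a script. Its argument "deltas" is a list that holds one entry, the list of rows, each a list of 5 numbers: the shift along the world's x, y, z in mm, then the turn about the world's z in units of 6 degrees (1.0 is 6 degrees), then the opening, from 0 (shut) to 1 (fully open). In form: [[[x, y, z, spin, grip], ...]]. A call has exactly 5 rows; each row is the pose to reach, as a shift and turn from the pose commanded when the call began; what a row does not reach only later rows make up. A row lasts 1/12 s, in which the tool goes at most 41.7 mm and 7.16 degrees, less where a joint would pass 70% of its speed; a pose out of reach is approached as far as the arm can. A call with a gripper value outside its range is refused whole. The fingers move at their own pace and stop on an object; "newtons" is the grip in N (left out, the last holds). Time passes only in rows, so rows that repeat a pose let the fingers close, or fill a call up. It gives the time, the measured TCP pose, the force, the opening and the grip force at its end, in the units of the state.
- state(): the state, without advancing time (a new reading comes with each control period).
- snapshot(name): name is "scene" or "top"; returns (picture, depth): 480x640x3 uint8, blue, green, red; 480x640 float32, m along the optical axis (not along the pixel's ray), 0 where there is no reading.
- camera_info(name): a dict with "mtx" (3x3 intrinsics, pixels), "rvec" (rotation vector, rad) and "tvec" (3), from world to camera coordinates, as OpenCV has them. Camera axes: x right, y down, z forward; pixel columns grow to the right and rows downward; lengths in m; the calibration is good to about 2 mm. A picture is of the moment at which its call begins. camera_info takes no time and is no camera call.
- finish_job(): hands the job in; it is judged then, once.
The state is a dict: "time_s": time; "joints": joint angles; "dq": joint speeds; "tau": joint torques, N m; "ee_pos": TCP position; "eef_rot": TCP orientation; "ft_force": force on the tool from outside, world axes, zero at the start; "ft_torque": the same for the moment, N m; "opening": finger opening in m; "grasp_force": force on a finger pad.
Only numpy, scipy, OpenCV 4.12 (cv2) and the standard library are available. Lean on these libraries where they do the work, as an engineer would, in place of code of your own. Each camera call takes 0.05 s, during which the arm holds its last target. There are 200 camera calls.

## Working session

There is one attempt and no reset: what is moved stays moved. The work goes in short steps, Python scripts to look and compute and a tool call to move; the robot and the scene stay as the last step left them, time stands still between calls to the robot, and variables do not carry over. Pictures are saved under pics/ and viewed, at most 10 in all, crops included, and the job is handed in when it is done.

Besides the shell and the picture viewer there is one more tool, called as name(argument=value, ...), one argument or row to a line, values as JSON. jog_arm: Moves the arm, as the interface text tells. Its arguments: {"type":"object","properties":{"deltas":{"type":"array","items":{"type":"array","items":{"type":"array","items":{"type":"number"}}}},"newtons":{"type":"number"}},"required":["deltas"]}

```bash
mkdir -p pics; ls; cat > h.py <<'E'
import numpy as np, cv2
from station import state, snapshot, camera_info, finish_job, pinch_z
def cam(n):
    c=camera_info(n); K=np.array(c["mtx"],float); R=cv2.Rodrigues(np.array(c["rvec"],float))[0]; t=np.array(c["tvec"],float).ravel()
    return K,R,t
def ray(n,u,v):
    K,R,t=cam(n); return -R.T@t, R.T@np.linalg.inv(K)@np.array([u,v,1.])
def onz(n,u,v,z):
    o,d=ray(n,u,v); return o+d*(z-o[2])/d[2]
def cloud(n,dep):
    K,R,t=cam(n); v,u=np.mgrid[:480,:640]
    p=np.stack([(u-K[0,2])/K[0,0]*dep,(v-K[1,2])/K[1,1]*dep,dep],-1)
    return (p-t)@R
E
python3 - <<'E'
from h import *
for n in("scene","top"):
    p,d=snapshot(n); cv2.imwrite(f"pics/{n}0.png",p); np.save(f"{n}0.npy",d)
    K,R,t=cam(n); print(n,K.round(1).tolist(),(-R.T@t).round(3),R[2].round(2))
s=state(); print(s["time_s"],s["ee_pos"],s["opening"],pinch_z)
E
```

```text
pics
scene [[555.6, 0.0, 318.0], [0.0, 555.6, 235.7], [0.0, 0.0, 1.0]] [1.324 0.679 0.782] [-0.65 -0.53 -0.54]
top [[541.8, 0.0, 327.7], [0.0, 541.8, 243.3], [0.0, 0.0, 1.0]] [0.469 0.004 1.418] [ 0.05  0.   -1.  ]
0.1 [0.2520808  0.54419645 0.23023009] 0.08505565237822128 0.0187
```

View pics/scene0.png

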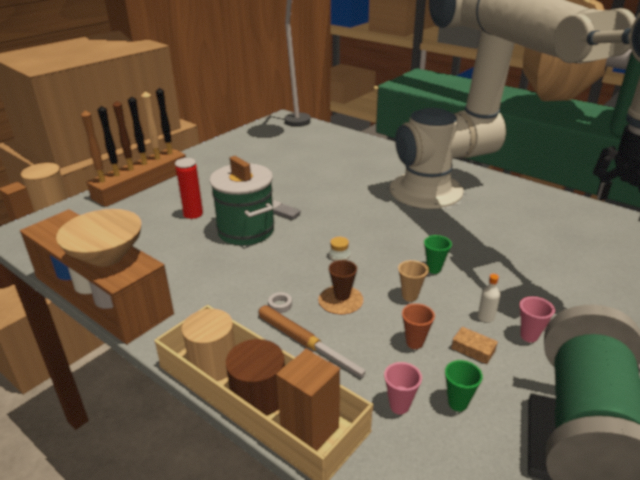

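View pics/top0.png

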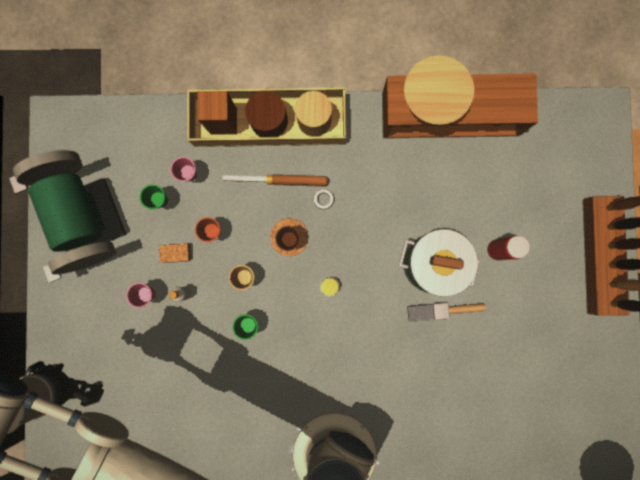

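Candidates for red in the top view: red (208,230), pinks (184,169) and (140,294), greens (153,196) and (246,326). Pale is at (242,276), dark on the mat at (289,238). I choose red (208,230), and will check it in a close crop.

```bash
python3 - <<'E'
from h import *
p=cv2.imread("pics/top0.png"); d=np.load("top0.npy"); P=cloud("top",d)
hsv=cv2.cvtColor(p,cv2.COLOR_BGR2HSV)
for nm,(u,v),z in [("red",(208,230),.078),("pale",(242,276),.078),("dark",(289,238),.082),("grnA",(246,326),.078),("grnB",(153,196),.078),("pinkA",(140,294),.078),("pinkB",(184,169),.078)]:
    w=16; sub=P[v-w:v+w+1,u-w:u+w+1]; m=(abs(sub[...,2]-z)<.012)
    ys,xs=np.nonzero(m); q=sub[m]
    (cu,cv_),r=cv2.minEnclosingCircle(np.c_[xs+u-w,ys+v-w].astype(np.float32))
    print(nm,len(q),"px",round(cu,1),round(cv_,1),"r",round(r,2),"hsv",hsv[v,u],"pos",onz("top",cu,cv_,z).round(4),"rmm",(r/541.8*(1.418-z)*1000).round(1),"mean",q.mean(0).round(4), "zmed",np.median(q[:,2]).round(4))
# lid
m=(abs(P[...,2]-.158)<.006); m[:, :400]=0; m[:,490:]=0
c=max(cv2.findContours(m.astype(np.uint8),0,1)[0],key=cv2.contourArea); (cu,cv_),r=cv2.minEnclosingCircle(c); print("lid",cu,cv_,r*(1.418-.158)/541.8, onz("top",cu,cv_,.158).round(4),np.median(P[m][:,2]))
b=(abs(P[...,2]-.203)<.012); b[:, :400]=0; b[:,490:]=0; b[:200]=0;b[320:]=0
c=max(cv2.findContours(b.astype(np.uint8),0,1)[0],key=cv2.contourArea); R=cv2.minAreaRect(c); bx=np.array([onz("top",*q,.203)[:2] for q in cv2.boxPoints(R)]); print("bar",R,bx.round(4).tolist(),bx.mean(0).round(4))
for nm,(u,v),z in [("wax",(330,287),.045),("glue",(175,295),.11),("sand",(174,253),.028),("chuck",(324,199),.018),("spray",(516,246),.16)]: print(nm,onz("top",u,v,z).round(3))
s=cv2.imread("pics/scene0.png")
cv2.imwrite("pics/crop.png",np.hstack([cv2.resize(p[180:320,150:290],(400,400)),cv2.resize(s[230:370,370:510],(400,400))]))
E
```

```text
Traceback (most recent call last):
AttributeError: 'float' object has no attribute 'round'
```

```bash
python3 - <<'E'
from h import *
p=cv2.imread("pics/top0.png"); d=np.load("top0.npy"); P=cloud("top",d)
hsv=cv2.cvtColor(p,cv2.COLOR_BGR2HSV)
for nm,(u,v),z in [("red",(208,230),.078),("pale",(242,276),.078),("dark",(289,238),.082),("grnA",(246,326),.078),("grnB",(153,196),.078),("pinkA",(140,294),.078),("pinkB",(184,169),.078)]:
    w=16; sub=P[v-w:v+w+1,u-w:u+w+1]; m=(abs(sub[...,2]-z)<.012)
    ys,xs=np.nonzero(m); q=sub[m]
    (cu,cv_),r=cv2.minEnclosingCircle(np.c_[xs+u-w,ys+v-w].astype(np.float32))
    print(nm,len(q),"px",round(cu,1),round(cv_,1),"hsv",hsv[v,u],"pos",onz("top",cu,cv_,z).round(4),"rmm",round(r/541.8*(1.418-z)*1000,1),"mean",q.mean(0).round(4))
m=(abs(P[...,2]-.158)<.006); m[:, :400]=0; m[:,490:]=0
c=max(cv2.findContours(m.astype(np.uint8),0,1)[0],key=cv2.contourArea); (cu,cv_),r=cv2.minEnclosingCircle(c); print("lid",cu,cv_,r*(1.418-.158)/541.8, onz("top",cu,cv_,.158).round(4),np.median(P[m][:,2]))
b=(abs(P[...,2]-.203)<.012); b[:, :400]=0; b[:,490:]=0; b[:200]=0;b[320:]=0
c=max(cv2.findContours(b.astype(np.uint8),0,1)[0],key=cv2.contourArea); R=cv2.minAreaRect(c); bx=np.array([onz("top",*q,.203)[:2] for q in cv2.boxPoints(R)]); print("bar",R,bx.round(4).tolist(),bx.mean(0).round(4))
for nm,(u,v),z in [("wax",(330,287),.045),("glue",(175,295),.11),("sand",(174,253),.028),("chuck",(324,199),.018),("spray",(516,246),.16)]: print(nm,onz("top",u,v,z).round(3))
s=cv2.imread("pics/scene0.png")
cv2.imwrite("pics/crop.png",np.hstack([cv2.resize(p[180:320,150:290],(400,400)),cv2.resize(s[230:370,370:510],(400,400))]))
E
```

```text
red 180 px 206.8 229.5 hsv [  8 178 196] pos [0.5763 0.3079 0.078 ] rmm 31.3 mean [0.5784 0.3116 0.0758]
pale 181 px 240.9 277.2 hsv [ 21 123 207] pos [0.4566 0.2241 0.078 ] rmm 31.7 mean [0.457  0.2275 0.0755]
dark 172 px 287.3 238.3 hsv [ 10 167 107] pos [0.551 0.108 0.082] rmm 31.4 mean [0.5529 0.1101 0.0796]
grnA 182 px 244.6 326.9 hsv [ 61 137 175] pos [0.3345 0.2157 0.078 ] rmm 32.0 mean [0.3327 0.2194 0.0755]
grnB 186 px 151.8 196.8 hsv [ 62 147 160] pos [0.6599 0.4448 0.078 ] rmm 31.7 mean [0.6629 0.4497 0.0752]
pinkA 194 px 138.5 294.8 hsv [175  64 202] pos [0.4171 0.4772 0.078 ] rmm 32.3 mean [0.4156 0.4824 0.0753]
pinkB 199 px 182.6 169.1 hsv [176  76 207] pos [0.7282 0.368  0.078 ] rmm 31.5 mean [0.7311 0.3725 0.0753]
lid 443.5 262.5 0.07840027032896531 [ 0.4845 -0.2602  0.158 ] 0.15781004482895328
bar ((447.2973327636719, 262.2162170410156), (31.564605712890625, 8.877545356750488), 9.462321281433105) [[0.481, -0.2227], [0.5006, -0.2265], [0.4879, -0.2959], [0.4684, -0.2921]] [ 0.4845 -0.2593]
wax [0.428 0.004 0.045]
glue [0.417 0.378 0.11 ]
sand [0.521 0.404 0.028]
chuck [0.656 0.016 0.018]
spray [ 0.52  -0.429  0.16 ]
```

View pics/crop.png

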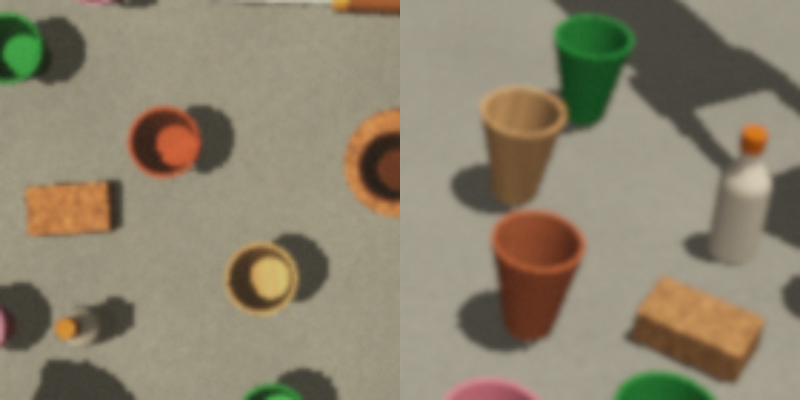

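Top crop: red beaker at about (207,230) is orange-red (hue 8), unlike the pinks (hue 175) and greens. Pale is at (241,277). Rim radii are 31–32 mm, heights 76–80 mm and the lid is at z=158 with r=78, all matching the description.

```bash
cat >> h.py <<'E'
from scipy.spatial.transform import Rotation as Ro
def yaw():
    w,x,y,z=state()["eef_rot"]; a=Ro.from_quat([x,y,z,w]).apply([0,1,0]); return np.degrees(np.arctan2(a[1],a[0])), Ro.from_quat([x,y,z,w]).apply([0,0,1]).round(3)
E
python3 -c "
from h import *
print(yaw(), state()['ft_force'])"
```

```text
(np.float64(65.14414842763072), array([-0.001, -0.002, -1.   ])) [-0.464108    0.66274839 -0.44582669]
```

jog_arm(
  deltas=[
    [[34, -24, 0, 0, 1], [68, -48, 0, 0, 1], [102, -72, 0, 0, 1], [136, -96, 0, 0, 1], [168, -120, 0, 0, 1]],
  ],
  newtons=25,
)

```text
time_s: 0.52
ee_pos: [0.4215, 0.423, 0.2307]
eef_rot: [-0.0, 0.215, 0.977, -0.0]
ft_force: [1.2, 0.7, 0.2]
opening: 0.0854
grasp_force: 0.0
```

jog_arm(
  deltas=[
    [[33, -24, 0, 0, 1], [66, -48, 0, 0, 1], [99, -72, -10, 0, 1], [132, -98, -40, 0, 1], [156, -116, -75, 0, 1]],
  ],
)

```text
time_s: 0.93
ee_pos: [0.5712, 0.3126, 0.1684]
eef_rot: [0.002, 0.216, 0.976, 0.001]
ft_force: [-0.1, 1.3, -0.1]
opening: 0.0851
grasp_force: 0.0
```

```bash
python3 - <<'E'
from h import *
s=cv2.imread("pics/scene0.png"); d=np.load("scene0.npy"); P=cloud("scene",d)
# second-view check: depth points on rims, circle fit with known radius region
from scipy.optimize import least_squares
for nm,c,z in [("red",(.576,.308),.078),("pale",(.457,.224),.078),("dark",(.551,.108),.082)]:
    m=(abs(P[...,2]-z+.002)<.004)&(np.hypot(P[...,0]-c[0],P[...,1]-c[1])<.045); q=P[m]
    f=least_squares(lambda x:np.hypot(q[:,0]-x[0],q[:,1]-x[1])-.0305,c,loss='soft_l1',f_scale=.002).x
    print(nm,len(q),f.round(4))
m=(abs(P[...,2]-.158)<.003)&(np.hypot(P[...,0]-.4845,P[...,1]+.26)<.1); q=P[m]; print("lid",np.r_[q[:,:2].max(0)+q[:,:2].min(0)].round(4)/2)
print(state()["ee_pos"])
E
```

```text
red 256 [0.5778 0.3102]
pale 192 [0.4577 0.2264]
dark 186 [0.5525 0.1107]
lid [ 0.48695 -0.25785]
[0.57122624 0.31264357 0.16843701]
```

jog_arm(
  deltas=[
    [[1, 1, 0, 0, 1], [1, 1, -30, 0, 1], [1, 1, -60, 0, 1], [1, 1, -90, 0, 1], [1, 1, -110, 0, 1]],
  ],
)

```text
time_s: 1.35
ee_pos: [0.5676, 0.3151, 0.053]
eef_rot: [-0.002, 0.215, 0.977, -0.001]
ft_force: [0.1, -0.3, -0.4]
opening: 0.0851
grasp_force: 0.0
```

jog_arm(
  deltas=[
    [[0, 0, 0, 0, 0.9], [0, 0, 0, 0, 0.6], [0, 0, 0, 0, 0.6], [0, 0, 0, 0, 0.6], [0, 0, 0, 0, 0.6]],
  ],
)

```text
time_s: 1.77
ee_pos: [0.5702, 0.316, 0.0593]
eef_rot: [0.001, 0.215, 0.977, 0.001]
ft_force: [-0.0, -0.3, -0.6]
opening: 0.0602
grasp_force: 28.2
```

jog_arm(
  deltas=[
    [[0, 0, 0, 0, 1], [0, 0, 0, 0, 1], [4, -2, 0, 0, 1], [8, -4, 0, 0, 1], [8, -4, -10, 0, 1]],
  ],
)

```text
time_s: 2.18
ee_pos: [0.5795, 0.3114, 0.0493]
eef_rot: [0.002, 0.216, 0.976, 0.001]
ft_force: [0.3, 0.5, 2.2]
opening: 0.0856
grasp_force: 0.0
```

jog_arm(
  deltas=[
    [[0, 0, 0, 0, 1], [0, 0, 0, 0, 0.6], [0, 0, 0, 0, 0.6], [0, 0, 0, 0, 0.6], [0, 0, 0, 0, 0.6]],
  ],
)

```text
time_s: 2.6
ee_pos: [0.5773, 0.3115, 0.0469]
eef_rot: [0.0, 0.215, 0.977, 0.0]
ft_force: [0.1, -0.6, -0.4]
opening: 0.0619
grasp_force: 27.5
```

jog_arm(
  deltas=[
    [[0, 0, 5, 0, 0.6], [0, 0, 25, 0, 0.6], [0, 0, 55, 0, 0.6], [0, 0, 90, 0, 0.6], [0, 0, 120, 0, 0.6]],
  ],
)

```text
time_s: 3.02
ee_pos: [0.5771, 0.3114, 0.1689]
eef_rot: [0.0, 0.215, 0.977, 0.0]
ft_force: [0.5, 0.6, -0.2]
opening: 0.0622
grasp_force: 27.8
```

```bash
python3 - <<'E'
from h import *
p,d=snapshot("scene"); cv2.imwrite("pics/s1.png",cv2.resize(p[130:370,290:610],(800,600)))
s=state(); print(s["ee_pos"],s["ft_force"],s["opening"],s["grasp_force"])
E
```

```text
[0.57914724 0.31237911 0.17744846] [-0.73514908 -0.06126117  5.22008465] 0.062113611770474184 27.76952681131661
```

View pics/s1.png

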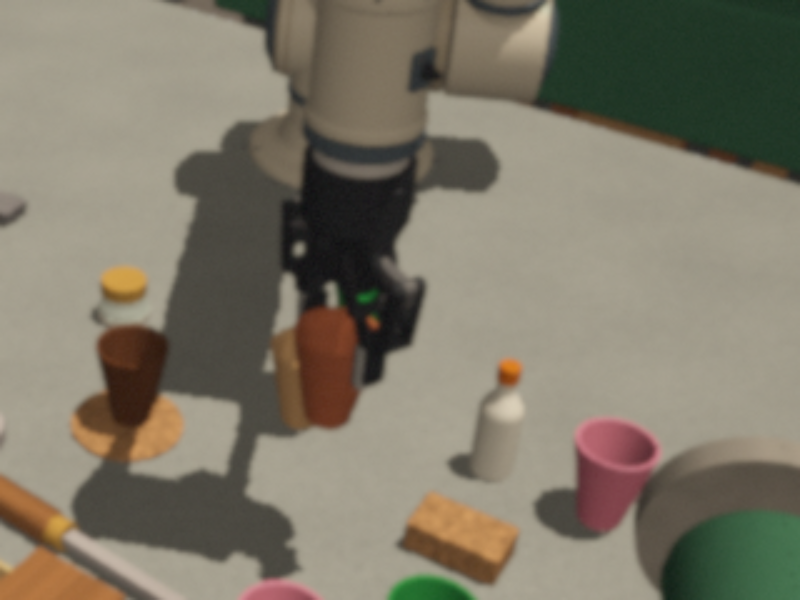

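jog_arm(
  deltas=[
    [[-3, -20, 2, 0, 0.6], [-8, -58, 4, 0, 0.6], [-13, -97, 4, 0, 0.6], [-18, -136, 4, 0, 0.6], [-22, -170, 4, 0, 0.6]],
  ],
)

```text
time_s: 3.48
ee_pos: [0.5547, 0.1395, 0.1711]
eef_rot: [0.0, 0.215, 0.977, -0.0]
ft_force: [0.2, -0.7, -1.3]
opening: 0.0622
grasp_force: 27.9
```

jog_arm(
  deltas=[
    [[-3, -20, 0, 0, 0.6], [-4, -32, 0, 0, 0.6], [-4, -32, 0, 0, 0.6], [-4, -32, 0, 0, 0.6], [-4, -32, 0, 0, 0.6]],
  ],
)

```text
time_s: 3.9
ee_pos: [0.5514, 0.1106, 0.1708]
eef_rot: [-0.0, 0.215, 0.977, 0.0]
ft_force: [0.6, -0.0, -0.7]
opening: 0.062
grasp_force: 27.9
```

```bash
python3 - <<'E'
from h import *
for i in range(2):
    p,d=snapshot("scene"); s=state(); print(s["ee_pos"].round(4) if hasattr(s["ee_pos"],'round') else s["ee_pos"],s["ft_force"])
cv2.imwrite("pics/s2.png",cv2.resize(p[170:350,240:480],(800,600)))
E
```

```text
[0.5514 0.1108 0.1707] [-0.24182019 -0.09988609 -1.54905822]
[0.5514 0.1108 0.1706] [ 0.37588174  0.28709852 -1.67643442]
```

View pics/s2.png

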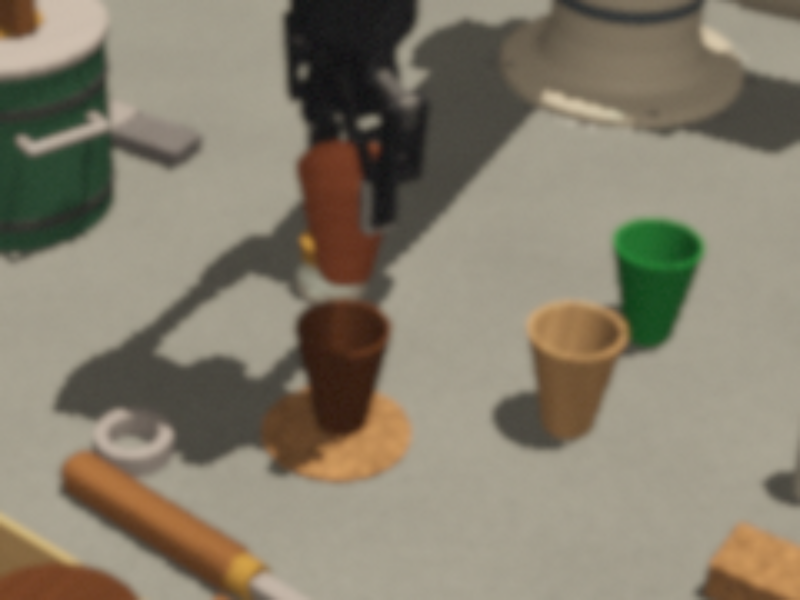

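Red beaker is held over the dark one (crop: foot at about (347,280), dark mouth at (343,330)), perhaps slightly tilted. Measuring that and the fingertip height.

```bash
cat >> h.py <<'E'
def slices(n,lo,hi,box,pic=None,dep=None):
    "fit circle centres of red/pale pixels by height"
    from scipy.optimize import least_squares
    if pic is None: pic,dep=snapshot(n)
    P=cloud(n,dep); h=cv2.cvtColor(pic,cv2.COLOR_BGR2HSV)
    m=(h[...,0]>=lo)&(h[...,0]<=hi)&(h[...,1]>90)&(dep>0)
    for i in range(3): m&=(P[...,i]>box[i][0])&(P[...,i]<box[i][1])
    q=P[m]; print("n",len(q),"z",np.percentile(q[:,2],[1,50,99]).round(4))
    # cone fit: axis point (x,y) at z0, tilt (a,b), known half angle
    z0=q[:,2].min()
    f=lambda x:np.hypot(q[:,0]-x[0]-x[2]*(q[:,2]-x[4]),q[:,1]-x[1]-x[3]*(q[:,2]-x[4]))-(.017+.015/.078*(q[:,2]-x[4]))
    r=least_squares(f,[q[:,0].mean()-.02,q[:,1].mean()-.01,0,0,z0],loss='soft_l1',f_scale=.002)
    print("foot xy",r.x[:2].round(4),"tilt",r.x[2:4].round(3),"foot z",r.x[4].round(4),"rms",np.sqrt(np.mean(r.fun**2)).round(4))
E
python3 - <<'E'
from h import *
p,d=snapshot("scene")
slices("scene",3,14,[(.48,.62),(.04,.18),(.09,.22)],p,d)
P=cloud("scene",d); print("tip", P[228:240,348:358,2].round(3)[::2,::2].tolist())
o,r=ray("scene",353,237.5); k=((.5645-o[0])*r[0]+(.139-o[1])*r[1])/(r[0]**2+r[1]**2); print((o+k*r).round(3))
E
```

```text
n 733 z [0.1267 0.1785 0.2038]
foot xy [0.5527 0.1114] tilt [0.002 0.021] foot z 0.134 rms 0.0016
tip [[0.202, 0.205, 0.203, 0.205, 0.204], [0.197, 0.199, 0.201, 0.202, 0.2], [0.193, 0.195, 0.196, 0.199, 0.195], [0.187, 0.19, 0.19, 0.191, 0.191], [0.182, 0.185, 0.186, 0.189, 0.189], [0.173, 0.181, 0.18, 0.179, 0.177]]
[0.563 0.142 0.176]
```

jog_arm(
  deltas=[
    [[0, 0, -12, 0, 0.6], [0, 0, -35, 0, 0.6], [0, 0, -58, 0, 0.6], [0, 0, -75, 0, 0.6], [0, 0, -80, 0, 0.6]],
  ],
)

```text
time_s: 4.47
ee_pos: [0.5492, 0.1097, 0.0858]
eef_rot: [-0.003, 0.215, 0.977, -0.001]
ft_force: [-0.5, 0.2, -0.8]
opening: 0.0619
grasp_force: 27.9
```

jog_arm(
  deltas=[
    [[0, 0, -2, 0, 0.6], [0, 0, -3, 0, 0.6], [0, 0, -4, 0, 0.6], [0, 0, -5, 0, 0.6], [0, 0, -5, 0, 0.6]],
  ],
)

```text
time_s: 4.88
ee_pos: [0.5519, 0.1095, 0.0869]
eef_rot: [0.001, 0.215, 0.977, 0.0]
ft_force: [-0.1, -0.3, -0.5]
opening: 0.062
grasp_force: 27.9
```

Settling oscillations fade; continue gently until contact.

jog_arm(
  deltas=[
    [[0, 0, -1, 0, 0.6], [0, 0, -2, 0, 0.6], [0, 0, -3, 0, 0.6], [0, 0, -4, 0, 0.6], [0, 0, -4, 0, 0.6]],
  ],
)

```text
time_s: 5.3
ee_pos: [0.5512, 0.1094, 0.0815]
eef_rot: [-0.0, 0.215, 0.977, -0.0]
ft_force: [-0.1, 1.1, -1.6]
opening: 0.0623
grasp_force: 27.9
```

jog_arm(
  deltas=[
    [[0, 0, -1, 0, 0.6], [0, 0, -1, 0, 0.6], [0, 0, -2, 0, 0.6], [0, 0, -2, 0, 0.6], [0, 0, -2, 0, 0.6]],
  ],
)

```text
time_s: 5.72
ee_pos: [0.5518, 0.1094, 0.0807]
eef_rot: [0.001, 0.215, 0.977, 0.0]
ft_force: [-0.1, -0.5, 3.7]
opening: 0.0621
grasp_force: 28.1
```

jog_arm(
  deltas=[
    [[0, 0, 0, 0, 0.8], [0, 0, 0, 0, 0.9], [0, 0, 0, 0, 1], [0, 0, 0, 0, 1], [0, 0, 10, 0, 1]],
  ],
)

```text
time_s: 6.13
ee_pos: [0.5499, 0.1092, 0.0875]
eef_rot: [-0.002, 0.215, 0.977, -0.001]
ft_force: [-0.7, 0.6, 0.2]
opening: 0.0851
grasp_force: 0.0
```

jog_arm(
  deltas=[
    [[0, 0, 30, 0, 1], [0, 0, 70, 0, 1], [-15, 20, 100, 0, 1], [-40, 52, 105, 0, 1], [-65, 84, 105, 0, 1]],
  ],
)

```text
time_s: 6.55
ee_pos: [0.4872, 0.194, 0.1996]
eef_rot: [0.003, 0.217, 0.976, 0.002]
ft_force: [-0.9, 0.9, -0.3]
opening: 0.0851
grasp_force: 0.0
```

```bash
python3 - <<'E'
from h import *
p,d=snapshot("scene"); print(state()["ee_pos"])
cv2.imwrite("pics/s3.png",cv2.resize(p[170:350,240:480],(800,600)))
slices("scene",3,14,[(.50,.60),(.06,.16),(.086,.13)],p,d)
slices("scene",14,26,[(.41,.51),(.17,.27),(.01,.09)],p,d)
E
```

```text
[0.48247076 0.19987536 0.19836394]
n 546 z [0.0864 0.1019 0.1133]
foot xy [0.5535 0.1111] tilt [-0.009 -0.016] foot z 0.046 rms 0.0017
n 813 z [0.0119 0.0598 0.0793]
foot xy [0.4583 0.2261] tilt [-0.003  0.011] foot z 0.011 rms 0.0018
```

View pics/s3.png

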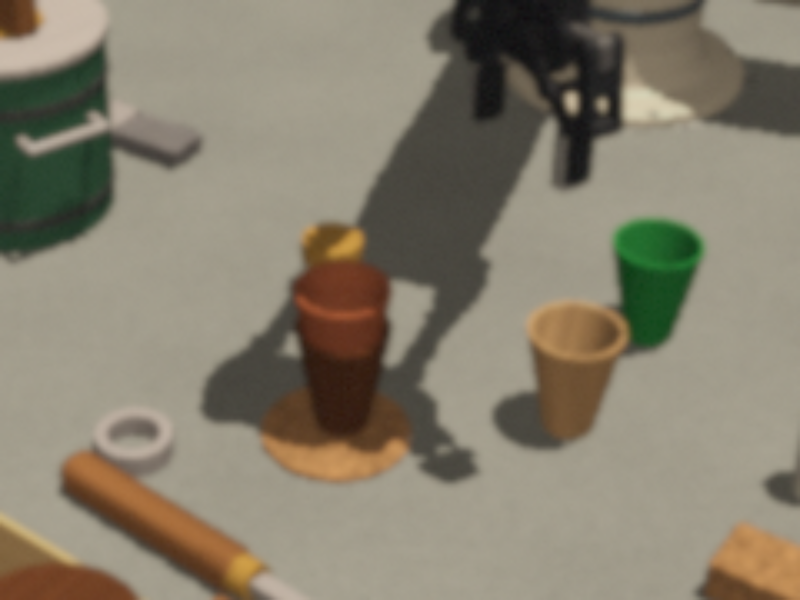

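Red sits squarely nested in the dark one (crop rim at (342,290), dark below to (340,430)); the pale one stands at (577,330).

jog_arm(
  deltas=[
    [[-15, 16, -15, 0, 1], [-30, 32, -45, 0, 1], [-30, 32, -80, 0, 1], [-30, 32, -85, 0, 1], [-30, 32, -85, 0, 1]],
  ],
)

```text
time_s: 7.02
ee_pos: [0.4548, 0.2247, 0.1076]
eef_rot: [-0.002, 0.215, 0.977, -0.002]
ft_force: [-0.5, -0.7, -0.1]
opening: 0.0853
grasp_force: 0.0
```

jog_arm(
  deltas=[
    [[0, 0, 0, 0, 1], [0, 0, 0, 0, 1], [0, 0, 0, 0, 1], [0, 0, 0, 0, 1], [0, 0, 0, 0, 1]],
  ],
)

```text
time_s: 7.43
ee_pos: [0.4571, 0.2253, 0.1111]
eef_rot: [0.001, 0.216, 0.977, 0.001]
ft_force: [0.2, 0.3, -0.5]
opening: 0.0852
grasp_force: 0.0
```

jog_arm(
  deltas=[
    [[0, 0, -15, 0, 1], [0, 0, -35, 0, 1], [0, 0, -55, 0, 1], [0, 0, -63, 0, 1], [0, 0, -63, 0, 1]],
  ],
)

```text
time_s: 7.85
ee_pos: [0.455, 0.2247, 0.0446]
eef_rot: [-0.002, 0.215, 0.977, -0.001]
ft_force: [-0.2, -0.2, -0.6]
opening: 0.0856
grasp_force: 0.0
```

jog_arm(
  deltas=[
    [[0, 0, 0, 0, 1], [0, 0, 0, 0, 0.6], [0, 0, 0, 0, 0.6], [0, 0, 0, 0, 0.6], [0, 0, 0, 0, 0.6]],
  ],
)

```text
time_s: 8.27
ee_pos: [0.4575, 0.2257, 0.0492]
eef_rot: [0.002, 0.215, 0.977, 0.001]
ft_force: [0.1, -1.7, 5.8]
opening: 0.0622
grasp_force: 26.6
```

jog_arm(
  deltas=[
    [[0, 0, 5, 0, 0.6], [0, 0, 30, 0, 0.6], [0, 0, 68, 0, 0.6], [0, 0, 105, 0, 0.6], [0, 0, 142, 0, 0.6]],
  ],
)

```text
time_s: 8.68
ee_pos: [0.4558, 0.2253, 0.1904]
eef_rot: [-0.0, 0.215, 0.977, -0.0]
ft_force: [0.8, 0.1, -0.5]
opening: 0.0618
grasp_force: 27.9
```

jog_arm(
  deltas=[
    [[0, 0, 10, 0, 0.6], [0, 0, 10, 0, 0.6], [0, 0, 10, 0, 0.6], [0, 0, 10, 0, 0.6], [0, 0, 10, 0, 0.6]],
  ],
)

```text
time_s: 9.1
ee_pos: [0.4554, 0.225, 0.1959]
eef_rot: [-0.002, 0.215, 0.977, -0.001]
ft_force: [0.7, 0.8, -1.3]
opening: 0.0616
grasp_force: 27.9
```

```bash
python3 - <<'E'
from h import *
p,d=snapshot("scene"); s=state(); x,y,z=s["ee_pos"]; print(x,y,z,s["ft_force"])
slices("scene",12,26,[(x-.06,x+.06),(y-.06,y+.06),(z-.06,z+.04)],p,d)
E
```

```text
0.45549320146620237 0.22507024580005142 0.1961929168034672 [-0.92231619  0.38514857 -0.7724312 ]
n 799 z [0.1513 0.203  0.2254]
foot xy [0.4565 0.2258] tilt [0.003 0.017] foot z 0.1578 rms 0.0016
```

jog_arm(
  deltas=[
    [[10, -12, 0, 0, 0.6], [32, -38, 0, 0, 0.6], [56, -67, 0, 0, 0.6], [80, -96, 0, 0, 0.6], [96, -115, 0, 0, 0.6]],
  ],
)

```text
time_s: 9.57
ee_pos: [0.5533, 0.1077, 0.1968]
eef_rot: [-0.001, 0.216, 0.976, -0.001]
ft_force: [-0.4, 0.5, -0.7]
opening: 0.0621
grasp_force: 28.0
```

jog_arm(
  deltas=[
    [[0, 0, 0, 0, 0.6], [0, 0, 0, 0, 0.6], [0, 0, 0, 0, 0.6], [0, 0, -5, 0, 0.6], [0, 0, -15, 0, 0.6]],
  ],
)

```text
time_s: 9.98
ee_pos: [0.5523, 0.1115, 0.1847]
eef_rot: [0.001, 0.214, 0.977, 0.001]
ft_force: [-0.1, -0.4, -1.0]
opening: 0.0617
grasp_force: 27.9
```

```bash
python3 - <<'E'
from h import *
for i in range(3): p,d=snapshot("scene")
s=state(); x,y,z=s["ee_pos"]; print(x,y,z,s["ft_force"])
slices("scene",15,26,[(x-.06,x+.06),(y-.06,y+.06),(z-.04,z+.04)],p,d)
slices("scene",3,13,[(.50,.60),(.06,.16),(.086,.12)],p,d)
E
```

```text
0.5512632733138269 0.11104506210325901 0.18213146831886878 [ 0.14216758 -0.11227751 -1.5620424 ]
n 646 z [0.1431 0.1873 0.2109]
foot xy [0.5515 0.112 ] tilt [0.004 0.024] foot z 0.1416 rms 0.0016
n 504 z [0.0864 0.1004 0.1133]
foot xy [0.5528 0.112 ] tilt [ 0.005 -0.031] foot z 0.0448 rms 0.0017
```

jog_arm(
  deltas=[
    [[1, -1, -12, 0, 0.6], [1, -1, -32, 0, 0.6], [1, -1, -50, 0, 0.6], [1, -1, -62, 0, 0.6], [1, -1, -65, 0, 0.6]],
  ],
)

```text
time_s: 10.55
ee_pos: [0.5519, 0.1093, 0.1153]
eef_rot: [-0.002, 0.215, 0.977, -0.001]
ft_force: [0.1, 0.7, -1.2]
opening: 0.0617
grasp_force: 27.9
```

jog_arm(
  deltas=[
    [[0, 0, 0, 0, 0.6], [0, 0, -1, 0, 0.6], [0, 0, -2, 0, 0.6], [0, 0, -2, 0, 0.6], [0, 0, -2, 0, 0.6]],
  ],
)

```text
time_s: 10.97
ee_pos: [0.5538, 0.1095, 0.1178]
eef_rot: [0.001, 0.215, 0.977, 0.0]
ft_force: [-0.2, 0.5, -1.7]
opening: 0.062
grasp_force: 27.9
```

jog_arm(
  deltas=[
    [[0, 0, -1, 0, 0.6], [0, 0, -2, 0, 0.6], [0, 0, -3, 0, 0.6], [0, 0, -3, 0, 0.6], [0, 0, -3, 0, 0.6]],
  ],
)

```text
time_s: 11.38
ee_pos: [0.5532, 0.1094, 0.1136]
eef_rot: [-0.0, 0.215, 0.977, -0.0]
ft_force: [0.3, -0.4, -1.2]
opening: 0.0622
grasp_force: 27.9
```

jog_arm(
  deltas=[
    [[0, 0, -1, 0, 0.6], [0, 0, -1, 0, 0.6], [0, 0, -2, 0, 0.6], [0, 0, -2, 0, 0.6], [0, 0, -2, 0, 0.6]],
  ],
)

```text
time_s: 11.8
ee_pos: [0.5539, 0.1094, 0.1132]
eef_rot: [0.001, 0.215, 0.977, 0.0]
ft_force: [0.5, -0.5, 5.9]
opening: 0.0623
grasp_force: 28.2
```

jog_arm(
  deltas=[
    [[0, 0, 0, 0, 0.8], [0, 0, 0, 0, 0.9], [0, 0, 0, 0, 1], [0, 0, 0, 0, 1], [0, 0, 8, 0, 1]],
  ],
)

```text
time_s: 12.22
ee_pos: [0.5523, 0.1093, 0.1178]
eef_rot: [-0.002, 0.215, 0.977, -0.001]
ft_force: [-0.5, -0.7, -1.1]
opening: 0.0856
grasp_force: 0.0
```

jog_arm(
  deltas=[
    [[0, 0, 30, 0, 1], [0, 0, 68, 0, 1], [0, 0, 108, 0, 1], [0, -20, 140, 0, 1], [0, -60, 150, 0, 1]],
  ],
)

```text
time_s: 12.63
ee_pos: [0.5543, 0.052, 0.2773]
eef_rot: [0.004, 0.212, 0.977, 0.002]
ft_force: [0.8, -0.8, 1.3]
opening: 0.0855
grasp_force: 0.0
```

```bash
python3 - <<'E'
from h import *
p,d=snapshot("scene"); print(state()["ee_pos"],yaw())
cv2.imwrite("pics/s4.png",cv2.resize(p[170:350,240:480],(800,600)))
slices("scene",15,26,[(.5,.6),(.06,.16),(.118,.16)],p,d)
slices("scene",3,13,[(.50,.60),(.06,.16),(.086,.11)],p,d)
E
```

```text
[0.55456749 0.04303316 0.27730772] (np.float64(64.98570960413987), array([ 0.01 , -0.004, -1.   ]))
n 523 z [0.1185 0.1323 0.143 ]
foot xy [0.5535 0.1117] tilt [ 0.003 -0.025] foot z 0.0754 rms 0.0017
n 212 z [0.0863 0.0996 0.1099]
foot xy [0.5529 0.1115] tilt [-0.012 -0.032] foot z 0.0416 rms 0.0018
```

View pics/s4.png

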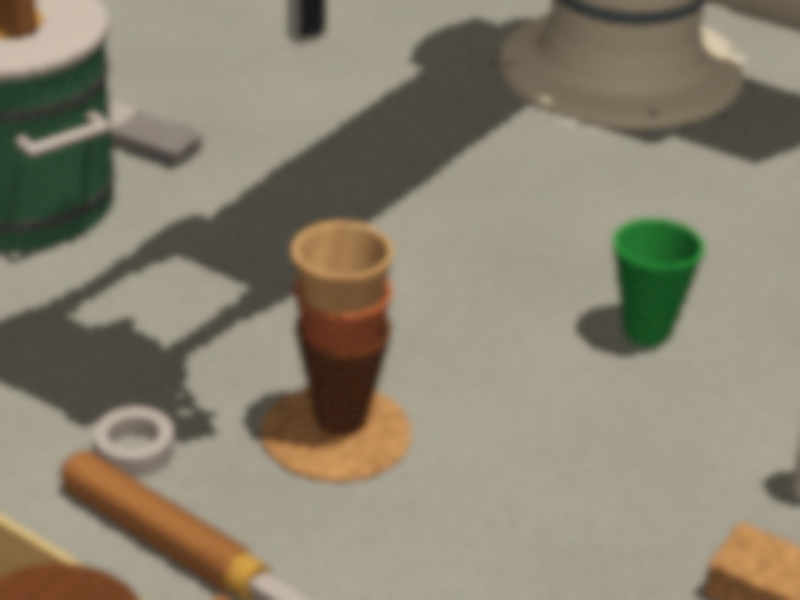

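All three stand as one straight stack (crop axis at about x=342; pale rim at z≈143, as expected). Now on to the lid, with the fingers turned to close across the bar.

jog_arm(
  deltas=[
    [[-6, -28, 0, -1.1, 1], [-12, -56, 0, -2.2, 1], [-18, -84, 0, -3.3, 1], [-25, -112, 0, -4.4, 1], [-31, -140, 0, -5.5, 1]],
  ],
)

```text
time_s: 13.1
ee_pos: [0.5217, -0.0918, 0.27]
eef_rot: [-0.0, 0.486, 0.874, -0.0]
ft_force: [0.3, 0.6, 0.4]
opening: 0.0851
grasp_force: 0.0
```

jog_arm(
  deltas=[
    [[-6, -28, 0, -1.1, 1], [-12, -56, 0, -2.2, 1], [-18, -84, 0, -3.3, 1], [-25, -112, 0, -4.4, 1], [-31, -140, 0, -5.5, 1]],
  ],
)

```text
time_s: 13.52
ee_pos: [0.4906, -0.2319, 0.27]
eef_rot: [-0.0, 0.714, 0.7, -0.0]
ft_force: [-0.5, -0.7, -0.8]
opening: 0.0853
grasp_force: 0.0
```

jog_arm(
  deltas=[
    [[-5, -25, 0, -1.1, 1], [-6, -29, 0, -1.5, 1], [-6, -29, 0, -1.5, 1], [-6, -29, 0, -1.5, 1], [-6, -29, 0, -1.5, 1]],
  ],
)

```text
time_s: 13.93
ee_pos: [0.4855, -0.2589, 0.27]
eef_rot: [-0.0, 0.765, 0.645, 0.0]
ft_force: [-1.0, 0.1, 0.1]
opening: 0.0852
grasp_force: 0.0
```

```bash
python3 - <<'E'
from h import *
s=state(); print(s["ee_pos"],yaw(),s["ft_force"])
d=np.load("scene0.npy"); P=cloud("scene",d)
q=P[(P[...,2]>.19)&(P[...,2]<.215)&(np.hypot(P[...,0]-.4855,P[...,1]+.26)<.06)]
print(len(q),cv2.minAreaRect(q[:,:2].astype(np.float32)*1000))
E
```

```text
[ 0.48550462 -0.2589363   0.26995268] (np.float64(-9.729740839256976), array([ 0.,  0., -1.])) [-1.03655244  0.13692308  0.08541666]
174 ((486.3871154785156, -257.0691833496094), (70.50527954101562, 21.630102157592773), 79.48223876953125)
```

jog_arm(
  deltas=[
    [[0, 0, -25, -0.1, 1], [0, 0, -60, -0.1, 1], [0, 0, -88, -0.1, 1], [0, 0, -100, -0.1, 1], [0, 0, -103, -0.1, 1]],
  ],
)

```text
time_s: 14.35
ee_pos: [0.4844, -0.258, 0.1637]
eef_rot: [-0.003, 0.768, 0.641, -0.001]
ft_force: [-0.4, -0.7, 0.1]
opening: 0.0853
grasp_force: 0.0
```

jog_arm(
  deltas=[
    [[0, 0, 0, 0, 1], [0, 0, 0, 0, 0.4], [0, 0, 0, 0, 0.1], [0, 0, 0, 0, 0.1], [0, 0, 0, 0, 0.1]],
  ],
  newtons=40,
)

```text
time_s: 14.77
ee_pos: [0.4858, -0.2599, 0.1684]
eef_rot: [0.001, 0.769, 0.64, 0.0]
ft_force: [0.9, 0.7, -0.3]
opening: 0.0389
grasp_force: 0.0
```

jog_arm(
  deltas=[
    [[0, 0, 0, 0, 0.1], [0, 0, 0, 0, 0.1], [0, 0, 0, 0, 0.1], [0, 0, 0, 0, 0.1], [0, 0, 0, 0, 0.1]],
  ],
  newtons=80,
)

```text
time_s: 15.18
ee_pos: [0.4861, -0.2599, 0.1678]
eef_rot: [0.001, 0.769, 0.64, 0.001]
ft_force: [5.4, -1.7, 4.6]
opening: 0.0192
grasp_force: 79.0
```

jog_arm(
  deltas=[
    [[0, 0, 1, 0, 0.1], [0, 0, 2, 0, 0.1], [0, 0, 3, 0, 0.1], [0, 0, 4, 0, 0.1], [0, 0, 5, 0, 0.1]],
  ],
)

```text
time_s: 15.6
ee_pos: [0.4847, -0.2593, 0.1701]
eef_rot: [-0.001, 0.769, 0.64, -0.001]
ft_force: [3.2, -1.3, -8.2]
opening: 0.0191
grasp_force: 78.2
```

jog_arm(
  deltas=[
    [[0, 0, 1, 0, 0.1], [0, 0, 2, 0, 0.1], [0, 0, 3, 0, 0.1], [0, 0, 4, 0, 0.1], [0, 0, 5, 0, 0.1]],
  ],
)

```text
time_s: 16.02
ee_pos: [0.485, -0.2594, 0.1767]
eef_rot: [-0.001, 0.769, 0.64, -0.0]
ft_force: [1.0, -0.1, -5.9]
opening: 0.0189
grasp_force: 79.0
```

jog_arm(
  deltas=[
    [[0, 0, 2, 0, 0.1], [0, 0, 4, 0, 0.1], [0, 0, 7, 0, 0.1], [0, 0, 10, 0, 0.1], [0, 0, 13, 0, 0.1]],
  ],
)

```text
time_s: 16.43
ee_pos: [0.4853, -0.2597, 0.1909]
eef_rot: [0.0, 0.769, 0.64, 0.0]
ft_force: [-0.4, 0.7, -3.2]
opening: 0.0192
grasp_force: 79.7
```

jog_arm(
  deltas=[
    [[0, 0, 3, 0, 0.1], [0, 0, 6, 0, 0.1], [0, 0, 8, 0, 0.1], [0, 0, 8, 0, 0.1], [0, 0, 8, 0, 0.1]],
  ],
)

```text
time_s: 16.85
ee_pos: [0.4853, -0.2596, 0.1979]
eef_rot: [-0.0, 0.769, 0.64, -0.0]
ft_force: [-0.2, 0.4, -3.3]
opening: 0.0189
grasp_force: 79.7
```

jog_arm(
  deltas=[
    [[0, 0, 0, 0, 0.1], [0, 0, 0, 0, 0.1], [0, 0, 0, 0, 0.1], [0, 0, 0, 0, 0.1], [0, 0, 0, 0, 0.1]],
  ],
)

```text
time_s: 17.27
ee_pos: [0.4853, -0.2596, 0.1977]
eef_rot: [-0.0, 0.769, 0.64, -0.0]
ft_force: [-0.0, -1.6, -3.1]
opening: 0.0192
grasp_force: 79.7
```

```bash
python3 - <<'E'
from h import *
p,d=snapshot("scene"); t,dt=snapshot("top"); s=state(); print(s["time_s"],s["ee_pos"],s["ft_force"],s["grasp_force"])
a=p[110:290,170:410]; cv2.imwrite("pics/s5.png",cv2.resize(a,(800,600)))
P=cloud("scene",d); h=cv2.cvtColor(p,cv2.COLOR_BGR2HSV)
m=(abs(P[...,2]-.188)<.02)&(np.hypot(P[...,0]-.486,P[...,1]+.259)<.09)&(h[...,1]<60)&(h[...,2]>110); q=P[m]
A=np.c_[q[:,0]-.486,q[:,1]+.259,np.ones(len(q))]
for _ in range(3):
    c=np.linalg.lstsq(A,q[:,2],rcond=None)[0]; k=abs(A@c-q[:,2])<.004; A,q=A[k],q[k]
print("lid top plane slope",c[:2].round(3),"z",c[2].round(4),len(q),"mid",((q[:,:2].max(0)+q[:,:2].min(0))/2).round(4))
slices("scene",15,26,[(.5,.6),(.06,.16),(.118,.16)],p,d)
E
```

```text
17.3667 [ 0.4853203  -0.25955711  0.19778649] [ 0.10785159 -0.61854214 -2.98876352] 79.74433064460754
lid top plane slope [-0.006 -0.001] z 0.1872 816 mid [ 0.4843 -0.2563]
n 496 z [0.1185 0.1327 0.1433]
foot xy [0.554  0.1092] tilt [-0.008  0.019] foot z 0.0756 rms 0.0018
```

View pics/s5.png

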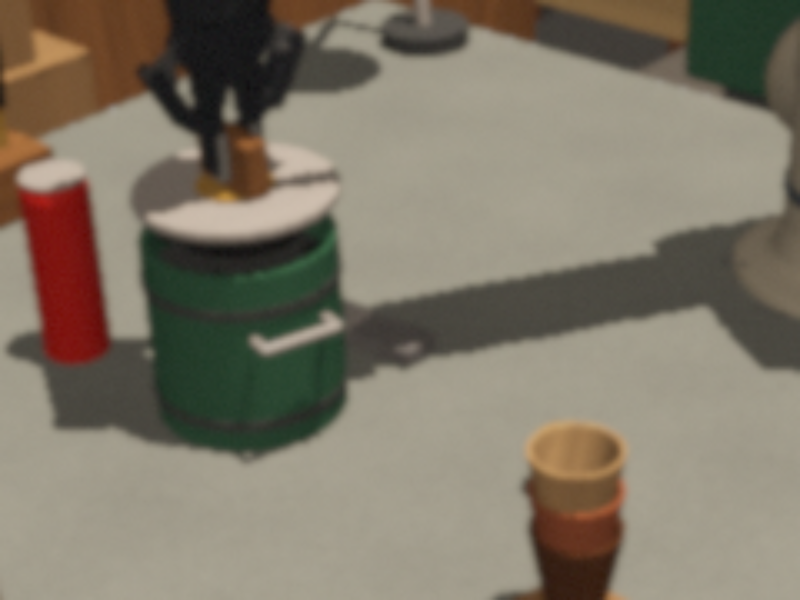

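The lid (crop (235,195)) hangs level about 29 mm above the pot rim, centred, and the stack is intact at (577,500). Handing in.

```bash
python3 -c "
from station import finish_job
print(finish_job())"
```

```text
the job is handed in; nothing more can be done
None
```

I handed the job in at about 17 s: the three beakers stand as one straight stack on the mat, and the lid is off its seal, held level about 29 mm above the pot rim and centred; no verdict came back.

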